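# Press the next lens barrel into the V-block

## Robot

A 6-joint arm with a two-finger parallel gripper is mounted at the origin on the work surface. World frame = base frame: x ahead of the robot, y to its left, z up, the work surface at z = 0. Lengths are in m, angles in rad, forces in N, time in s.
With the tool pointing down it reaches from about 0.35 to 0.775 m from the base axis. Payload 5.5 kg.
Tool frame: the origin (TCP) lies between the finger pads; the fingertips stand 11 mm ahead of it and the grasp point (between the pads) lies 8 mm behind it (tips_ahead is the distance from the TCP to the fingertips, in m); z points along the fingers, y is the line along which they close (so a half turn about z gives the same grasp; the last joint's range is limited). The gripper opens to 85 mm and grips with 20 to 120 N. Pads are 22 mm wide; open, the fingers measure 114 mm over their backs; the gripper's body (76 mm by 85 mm) begins 54 mm behind the grasp point. The pads swing forward as they close: fully open they stand 13 mm farther back than shut.
Start: joints at [1.038, 0.313, 0.046, 1.304, 0, 1.431], TCP at [0.22, 0.531, 0.242] pointing down, gripper open.
Joint ranges: [-2.76, 2.76], [-0.86, 1.69], [-1.03, 1.26], [-2.2, 2.34], [-1.47, 1.5], [-3.14, 3.14]. Speed limits (rad/s): [2.57, 2.57, 3.14, 3.14, 3.14, 3.14].

## Interface

Orientations are given as a unit quaternion [w, x, y, z].
In Python, from workcell import * gives the robot as it stands. The module is installed in compiled form; this text tells all that it offers.
- The arm moves only by the tool jog_arm, never from a script. Its argument "moves" is a list of rows, each an object with "fingers": the closure, from 0 (fully open) to 1 (shut); "slide": the shift along the tool's x, y, z in mm, a list of three; "angular": the turn, a rotation vector about the tool's x, y, z in degrees, a list of three. A call has 1 to 10 rows; each row is the pose to reach, as a shift and turn from the pose commanded when the call began, along the tool's axes at that moment; what a row does not reach only later rows make up. A row lasts 1/12 s, in which the tool goes at most 41.7 mm and 7.16 degrees, less where a joint would pass 70% of its speed; a pose out of reach is approached as far as the arm can. A call with a gripper value outside its range is refused whole. The fingers move at their own pace and stop on an object; "squeeze" is the grip in N (left out, the last holds). Time passes only in rows, so rows that repeat a pose let the fingers close. It gives the time, the measured TCP pose, the force, the opening and the grip force at its end, in the units of the state.
- get_state(): the state, without advancing time (a new reading comes with each control period).
- read_camera(name): name is "scene" or "top"; returns a dict with "color" (384x512x3 uint8, red, green, blue), "fovy" (degrees; the focal length in pixels is half the picture's height over the tangent of half this angle, whatever the lens; pixels are square), "cx", "cy" (the principal point, pixels), "world_from_camera" (4x4, takes a point from camera to world coordinates). Camera axes: x right, y down, z forward; pixel columns grow to the right and rows downward; lengths in m; the calibration is good to about 2 mm. A picture is of the moment at which its call begins. There is no depth.
- hand_in(): hands the job in; it is judged then, once.
Trained networks look in a picture, given as the dict that the camera call returned (one of the last four; its "shot" number tells which), for a name from the list of things; names that differ only in an ending like _2 or _b are one class to them, and where a whole thing is asked for, a point or a joint stands for the part that bears it (a point fixed in the world has none). Each returns a list of dicts, best first, with "p" (0 to 1); they miss things now and then, are a little off and sometimes report something else, mostly with a low value. They report only what shows in the picture. A call takes as long as a camera call. They do not tell look-alikes from the thing itself.
- look_for(target, picture): "point" ([column, row] in pixels, amid what is visible of it).
- tip_of(target, picture): "point" ([column, row] in pixels: a listed point, or the origin of a listed thing).
The state is a dict: "clock": time; "joint_pos": joint angles; "qvel": joint speeds; "tau": joint torques, N m; "tcp_pos": TCP position; "orientation": TCP orientation; "wrist_force": force on the tool from outside, world axes, zero at the start; "ft_torque": the same for the moment, N m; "finger_gap": finger opening in m; "grip_force": force on a finger pad.
Only numpy, scipy, OpenCV 4.12 (cv2) and the standard library are available. Lean on these libraries where they do the work, as an engineer would, in place of code of your own. Each camera call takes 0.05 s, during which the arm holds its last target. There are 200 camera calls.

## Task

Take the finished lens barrel (yellow rings) out of the aluminium V-block and lay it in the free place of the light wooden rack, the one with the green felt, neatly side by side with the two already there, and let go of it. Then take the freshly cemented barrel (blue rings) from the dark wooden cradle, lay it lengthwise centred in the V-block so that it rests on both faces of the vee, and press it down into the vee firmly and evenly, with about 10 N, so that it bears on both faces (pushing from above with the fingers is fine). Finish while still holding it pressed like that, do not take the push away; leave the other barrels and the tea things where they are.

Things in the scene. Friction and masses are not known exactly. Their poses are not given: they have to be found in the camera images.
- barrel_done: the finished barrel, two pairs of yellow rings: a black lens barrel, a plain cylinder 36 mm in diameter and 130 mm long, about 0.25 kg, glass at both end faces; origin at the middle of its axis, x along the axis (either way round is the same; it may be rolled about x). It starts lying in the aluminium V-block
- barrel_new: the freshly cemented barrel, two pairs of blue rings: a black lens barrel, a plain cylinder 36 mm in diameter and 130 mm long, about 0.25 kg, glass at both end faces; origin at the middle of its axis, x along the axis (either way round is the same; it may be rolled about x). It starts lying in the dark wooden cradle
- vee: fixed aluminium V-block on an aluminium base plate 150 x 74 x 10 mm: two saddles, each 20 mm long in x, centred 47.5 mm either side of the middle, with an open gap of 75 mm between them for the fingers (only the base plate, 10 mm high, lies in the gap). Each saddle has a 90 degree vee, open upward, running along x; its lowest line is 16 mm and its upper edges 37 mm above the table. The block is 64 mm wide there. Origin on the table under the middle, x along the vee, z up
- vee_seat (a point): where the middle of a barrel's axis lies when it is seated and centred in the V-block: 41.5 mm above the table over the V-block's middle; x along the vee. A loose barrel settles onto both faces by itself; one gripped stiffly a little off centre bears on one face only
- vee_left: the two 45 degree faces of the V-block on its +y side, one contact line (same origin and axes as the V-block)
- vee_right: the two 45 degree faces of the V-block on its -y side, the other contact line (same origin and axes as the V-block)
- cradle: fixed dark wooden cradle of the same shape and sizes as the V-block, that holds the new barrel at the start with its axis 41.5 mm above the table, barrel centred; origin on the table under its middle, x along its vee
- rack: fixed light wooden rack, base 150 x 225 x 10 mm, three places side by side, 75 mm apart in y, each of the same saddle shape as the V-block (saddles 47.5 mm either side of the middle in x, 75 mm gap between); a barrel in it lies along x with its axis 41.5 mm above the table. Two places are taken, which leaves the free one. Origin on the table under the middle place
- free_seat (a point): where the middle of a barrel's axis lies when it rests, centred, in the rack's free place (marked by a green felt strip 74 x 44 mm on the rack's base): 41.5 mm above the table; x along the place
- barrel_row1: a barrel with yellow rings already lying in the rack, same size; origin at the middle of its axis; to be left alone
- barrel_row2: another barrel with yellow rings already lying in the rack, same size; origin at the middle of its axis; to be left alone
- bowl: black tea bowl, 116 mm across, 62 mm high, loose, origin under its centre; leave alone
- cup: small white cup, 52 mm across, 40 mm high, loose, origin under its centre; leave alone
- jar1: white ceramic tea jar with a wooden lid, 84 mm across, 80 mm high, loose, origin under its centre; leave alone
- jar2: another such tea jar; leave alone
Mind the look-alikes: they are no part of the job. Of the things like the vee, leave any that is pink or turquoise; of the rest the smaller one is meant.

How it is judged:
By the outcome, as a careful person would: the job done as asked, in the order asked, and still so for the second after the job is handed in, while the arm keeps its last pose, push and grip.
It also fails if it takes over 64 s, if anything falls off the work surface, if the arm or the gripper's body presses on something with over 40 N, if the wrist force passes 120 N, or if a joint passes its speed limit or range.

## Working session

There is one attempt and no reset: what is moved stays moved. The work goes in short steps, Python scripts to look and compute and a tool call to move; the robot and the scene stay as the last step left them, time stands still between calls to the robot, and variables do not carry over. Pictures are saved under pics/ and viewed, at most 12 in all, crops included, and the job is handed in when it is done.

Besides the shell and the picture viewer there is one more tool, called after "Emit:" as name([rows], argument=value, ...), one row to a line, values as JSON. jog_arm: Moves the arm, as the interface text tells. Its arguments: {"type":"object","properties":{"moves":{"type":"array","items":{"type":"object","properties":{"fingers":{"type":"number"},"slide":{"type":"array","items":{"type":"number"}},"angular":{"type":"array","items":{"type":"number"}}}}},"squeeze":{"type":"number"}},"required":["moves"]}

```bash
mkdir -p pics; cat > h.py <<'E'
from workcell import *
import numpy as np, cv2
def save(p,n,crop=None,s=1):
    im=p["color"][:,:,::-1]
    if crop: im=im[crop[1]:crop[3],crop[0]:crop[2]]
    cv2.imwrite("pics/"+n+".png",cv2.resize(im,None,fx=s,fy=s,interpolation=cv2.INTER_CUBIC))
def ray(p,uv):
    f=p["color"].shape[0]/2/np.tan(np.radians(p["fovy"])/2)
    T=np.array(p["world_from_camera"]); d=T[:3,:3]@np.array([(uv[0]-p["cx"])/f,(uv[1]-p["cy"])/f,1])
    return T[:3,3],d
def at(p,uv,z):
    o,d=ray(p,uv); return o+d*(z-o[2])/d[2]
def proj(p,X):
    f=p["color"].shape[0]/2/np.tan(np.radians(p["fovy"])/2)
    T=np.linalg.inv(np.array(p["world_from_camera"])); c=T[:3,:3]@np.array(X)+T[:3,3]
    return np.array([p["cx"]+f*c[0]/c[2],p["cy"]+f*c[1]/c[2]])
E
python3 - <<'E'
from h import *
s=get_state();print({k:np.round(v,3) for k,v in s.items()})
ps={n:read_camera(n) for n in("top","scene")}
save(ps["top"],"top",s=1.5);save(ps["scene"],"scene",s=1.5)
for n,p in ps.items():
    print(n,p["fovy"],p["cx"],p["cy"],np.round(p["world_from_camera"],3).tolist())
    for t,z in(("barrel_done",.0415),("barrel_new",.0415),("vee",0),("cradle",0),("rack",0),("free_seat",.0415),("vee_seat",.0415),("barrel_row1",.0415)):
        for r in tip_of(t,p)[:4]: print(n,t,round(r["p"],2),np.round(r["point"],1),np.round(at(p,r["point"],z),3))
E
```

```text
{'clock': np.float64(0.0), 'joint_pos': array([1.038, 0.314, 0.045, 1.304, 0.   , 1.431]), 'qvel': array([-0.001,  0.001,  0.   , -0.002, -0.   , -0.   ]), 'tau': array([-0.0000e+00, -4.8062e+01,  2.9853e+01,  2.0000e-02, -0.0000e+00,
       -0.0000e+00]), 'tcp_pos': array([0.22 , 0.531, 0.241]), 'orientation': array([-0.   ,  0.195,  0.981, -0.001]), 'wrist_force': array([-0.106,  0.032, -0.047]), 'ft_torque': array([-0.026, -0.026,  0.051]), 'grip_force': np.float64(0.0), 'finger_gap': np.float64(0.086)}
top 45.38407188572229 258.06696814558813 190.6291246518713 [[-0.023, -0.989, 0.149, 0.243], [-0.999, 0.026, 0.02, -0.134], [-0.024, -0.148, -0.989, 1.379], [0.0, 0.0, 0.0, 1.0]]
top barrel_done 0.83 [238.7 180.2] [ 0.477 -0.05   0.042]
top barrel_done 0.66 [350.1 128. ] [ 0.627 -0.386  0.042]
top barrel_done 0.57 [157.6 177.6] [0.491 0.191 0.042]
top barrel_done 0.22 [200.6 110.8] [0.694 0.062 0.042]
top barrel_new 0.66 [295.9 179.7] [ 0.474 -0.219  0.042]
top vee 0.94 [360.2 195.1] [ 0.429 -0.413  0.   ]
top vee 0.9 [240.4 181.9] [ 0.479 -0.053  0.   ]
top vee 0.68 [419.1 150.6] [
[... 847 characters left out ...]
ene vee 0.93 [212.5 140.9] [ 0.432 -0.41   0.   ]
scene vee 0.85 [152.3 123.1] [ 0.567 -0.592  0.   ]
scene vee 0.76 [258.4 229.5] [ 0.483 -0.051  0.   ]
scene vee 0.74 [265.2 357.8] [0.663 0.253 0.   ]
scene cradle 0.67 [233.2 186.7] [ 0.468 -0.217  0.   ]
scene rack 0.84 [324.  322.3] [0.487 0.265 0.   ]
scene free_seat 0.89 [347.5 346. ] [0.485 0.345 0.042]
scene vee_seat 0.8 [433.2 263.9] [0.157 0.311 0.042]
scene vee_seat 0.77 [212.3 132.6] [ 0.428 -0.409  0.042]
scene vee_seat 0.69 [256.6 221.4] [ 0.485 -0.058  0.042]
scene vee_seat 0.55 [144.9 108.4] [ 0.567 -0.627  0.042]
scene barrel_row1 0.68 [326.4 318.1] [0.487 0.265 0.042]
scene barrel_row1 0.55 [309.1 293.8] [0.486 0.192 0.042]
```

```bash
ls -la pics
```

```text
total 1284
drwxr-xr-x 2 agent agent   4096 Dec  1 13:39 .
drwxr-xr-x 3 agent agent   4096 Dec  1 13:39 ..
-rw-r--r-- 1 agent agent 677017 Dec  1 13:39 scene.png
-rw-r--r-- 1 agent agent 623514 Dec  1 13:39 top.png
```

View pics/top.png

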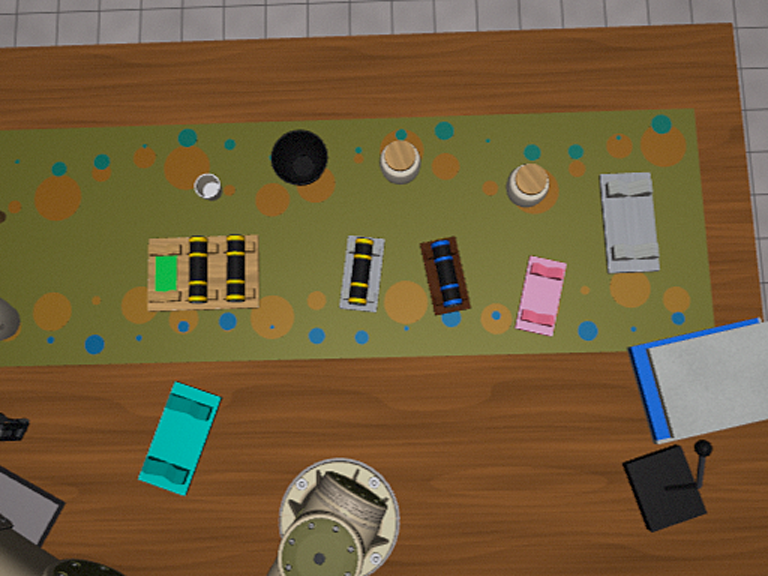

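View pics/scene.png

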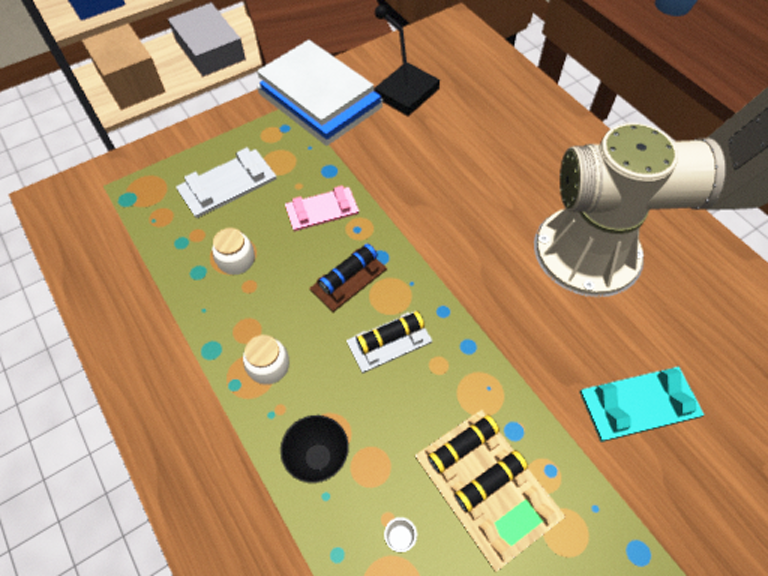

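Candidates for the vee, in 512 px top coordinates:
- Small grey block with the yellow barrel at (240,181).
- Pink block at (360,196), which the task rules out.
- Turquoise block at (120,292), which the task rules out.
- Larger grey, empty block at (420,148).

The small grey one holding the yellow-ringed barrel fits. The cradle is at (295,183), and the rack's free place (green felt) at (110,182). I'll confirm with a crop and refine using the ring colours.

```bash
cat > m.py <<'E'
from h import *
def ends(p,col,X,R=.09,z=.0415):
    """ring-cluster centres of the barrel near X (world xy)"""
    hsv=cv2.cvtColor(p["color"],cv2.COLOR_RGB2HSV)
    lo,hi={"y":((22,150,110),(35,255,255)),"b":((100,140,90),(122,255,255)),"g":((45,120,80),(75,255,255))}[col]
    m=cv2.inRange(hsv,lo,hi)
    v,u=np.nonzero(m); W=np.array([at(p,(a,b),z)[:2] for a,b in zip(u,v)])
    if len(W)==0: return None
    d=W-np.array(X); k=(abs(d[:,0])<R)&(abs(d[:,1])<.034); W=W[k]
    if col=="g": return W.mean(0),len(W)
    if len(W)<10: return None
    a=W[W[:,0]>X[0]];b=W[W[:,0]<=X[0]]
    a,b=a.mean(0),b.mean(0); q=a-b
    return np.round((a+b)/2,4),round(float(np.hypot(*q)),4),round(float(np.degrees(np.arctan2(q[1],q[0]))),2),len(W)
if __name__=="__main__":
    for n in("top","scene"):
        p=read_camera(n)
        for c,X,z in(("y",(.480,-.052),.0415),("b",(.470,-.219),.0415),("y",(.488,.268),.0415),("y",(.488,.193),.0415),("g",(.487,.342),.0105)):
            print(n,c,ends(p,c,X,z=z))
        a=proj(p,(.475,-.13,.03)).astype(int)
        im=p["color"][a[1]-40:a[1]+40,a[0]-60:a[0]+60,::-1]
        cv2.imwrite(f"pics/c_{n}.png",cv2.resize(im,None,fx=3.2,fy=3.2,interpolation=cv2.INTER_CUBIC))
    cv2.imwrite("pics/c.png",np.hstack([cv2.imread("pics/c_top.png"),cv2.imread("pics/c_scene.png")]))
E
python3 m.py
```

```text
top y (array([ 0.4783, -0.0524]), 0.0924, -5.17, 120)
top b (array([ 0.4621, -0.2227]), 0.1079, 8.33, 171)
top y (array([0.4907, 0.2702]), 0.0906, 0.17, 117)
top y (array([0.4899, 0.1959]), 0.0948, -0.84, 129)
top g (array([0.4878427 , 0.34343714]), 341)
scene y (array([ 0.4731, -0.0538]), 0.091, -7.8, 145)
scene b (array([ 0.4585, -0.2179]), 0.0999, 2.85, 190)
scene y (array([0.4845, 0.2693]), 0.0912, 0.41, 203)
scene y (array([0.4852, 0.1941]), 0.0915, 0.43, 187)
scene g (array([0.48489697, 0.34453536]), 471)
```

View pics/c.png

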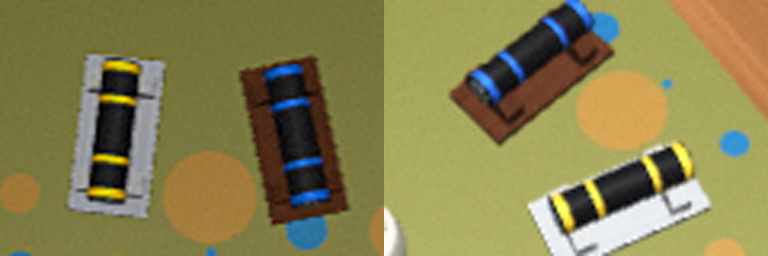

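The crop confirms it: the yellow-ringed barrel lies in the small grey block and the blue-ringed one in the dark brown cradle. A blue dot on the mat touches the near end of the blue barrel and skews its reading, so I'll remove it later. I'm moving towards the vee now.

Emit:
jog_arm([
  {"slide":[-230,-221,50],"angular":[0,0,-7]},
  {"slide":[-230,-221,50],"angular":[0,0,-12]},
  {"slide":[-230,-221,50],"angular":[0,0,-16]},
  {"slide":[-230,-221,50],"angular":[0,0,-16]},
  {"slide":[-230,-221,50],"angular":[0,0,-16]},
  {"slide":[-230,-221,50],"angular":[0,0,-16]},
  {"slide":[-230,-221,50],"angular":[0,0,-16]},
  {"slide":[-230,-221,50],"angular":[0,0,-16],"fingers":0.1},
  {"slide":[-230,-221,50],"angular":[0,0,-16],"fingers":0.1},
  {"slide":[-230,-221,50],"angular":[0,0,-16],"fingers":0.1},
])

```text
schema error: expected keys fingers, slide, angular
```

```bash
cat >> h.py <<'E'
from scipy.spatial.transform import Rotation as Rn
def go(X,yaw):
    """print slide/angular to bring the TCP to X, tool y at yaw+90 deg (tool down); yaw= barrel axis"""
    s=get_state(); q=s["orientation"]; R=Rn.from_quat([q[1],q[2],q[3],q[0]]).as_matrix()
    best=None
    for k in(0,180):
        a=np.radians(yaw+90+k); y=np.array([np.cos(a),np.sin(a),0]); z=np.array([0,0,-1.])
        G=np.c_[np.cross(y,z),y,z]; r=np.degrees(Rn.from_matrix(R.T@G).as_rotvec())
        if best is None or np.linalg.norm(r)<np.linalg.norm(best): best=r
    print("t",round(float(s["clock"]),2),"tcp",np.round(s["tcp_pos"],4),"F",np.round(s["wrist_force"],1),"gap",round(float(s["finger_gap"]),4),"grip",round(float(s["grip_force"]),1))
    print("slide",np.round(R.T@(np.array(X)-s["tcp_pos"])*1000,1),"ang",np.round(best,2),"tooly_yaw",round(float(np.degrees(np.arctan2(R[1,1],R[0,1]))),2), "j",np.round(s["joint_pos"],2))
E
cat > fit.py <<'E'
from m import *
def axis(p,col,X,yaw,z=.0415):
    hsv=cv2.cvtColor(p["color"],cv2.COLOR_RGB2HSV)
    lo,hi={"y":((22,130,90),(35,255,255)),"b":((100,140,80),(122,255,255))}[col]
    v,u=np.nonzero(cv2.inRange(hsv,lo,hi)); W=np.array([at(p,(a,b),z)[:2] for a,b in zip(u,v)])
    X=np.array(X,float); yaw=np.radians(yaw)
    for _ in range(8):
        e=np.array([np.cos(yaw),np.sin(yaw)]);n=np.array([-e[1],e[0]]);d=W-X;s=d@e;t=d@n
        k=(abs(s)<.068)&(abs(t)<.021); s,t=s[k],t[k]
        g=np.array([t[s>0].mean()+t[s<=0].mean(), t[s>0].mean()-t[s<=0].mean()])/2
        L=(s[s>0].mean()-s[s<=0].mean()); X=X+e*(s[s>0].mean()+s[s<=0].mean())/2+n*g[0]; yaw+=2*g[1]/L
    return np.round(X,4),round(float(np.degrees(yaw)),2),round(float(L),4),int(k.sum()),np.round([s.min(),s.max()],3)
if __name__=="__main__":
    for n in("top","scene"):
        p=read_camera(n)
        print(n,"done",axis(p,"y",(.476,-.053),-6)); print(n,"new",axis(p,"b",(.466,-.219),8))
    go((.476,-.053,.14),-6)
E
python3 fit.py
```

```text
top done (array([ 0.4782, -0.054 ]), -7.73, 0.0908, 128, array([-0.064,  0.064]))
top new (array([ 0.4698, -0.2226]), 10.23, 0.0926, 134, array([-0.065,  0.065]))
scene done (array([ 0.4729, -0.0537]), -6.81, 0.0925, 167, array([-0.067,  0.066]))
scene new (array([ 0.4621, -0.2215]), 7.05, 0.0931, 151, array([-0.066,  0.067]))
t 1.1 tcp [0.2201 0.5312 0.2423] F [ 1.1 -0.1 -0.4] gap 0.0858 grip 0.0
slide [-460.  -441.8  102.3] ang [ 1.00e-02  0.00e+00 -1.65e+01] tooly_yaw 67.5 j [1.04 0.31 0.05 1.3  0.   1.43]
```

Emit:
jog_arm([
  {"fingers":0,"slide":[-230,-221,50],"angular":[0,0,-7]},
  {"fingers":0,"slide":[-230,-221,50],"angular":[0,0,-12]},
  {"fingers":0,"slide":[-230,-221,50],"angular":[0,0,-17.7]},
  {"fingers":0,"slide":[-230,-221,50],"angular":[0,0,-17.7]},
  {"fingers":0,"slide":[-230,-221,50],"angular":[0,0,-17.7]},
  {"fingers":0.1,"slide":[-230,-221,50],"angular":[0,0,-17.7]},
  {"fingers":0.1,"slide":[-230,-221,50],"angular":[0,0,-17.7]},
  {"fingers":0.1,"slide":[-230,-221,50],"angular":[0,0,-17.7]},
  {"fingers":0.1,"slide":[-230,-221,50],"angular":[0,0,-17.7]},
])

```text
clock: 1.85
tcp_pos: [0.3492, 0.2347, 0.1916]
orientation: [-0.0, 0.045, 0.999, -0.001]
wrist_force: [-0.3, 0.3, -0.1]
finger_gap: 0.0767
grip_force: 0.0
```

```bash
python3 -c "
from h import *
go((.476,-.0535,.14),-7.2)"
```

```text
t 1.85 tcp [0.3492 0.2347 0.1916] F [-0.3  0.3 -0.1] gap 0.0767 grip 0.0
slide [-152.3 -275.5   52.2] ang [-0.12  0.    2.03] tooly_yaw 84.83 j [ 0.4   0.04 -0.41  1.12 -0.    0.49]
```

Emit:
jog_arm([
  {"fingers":0.1,"slide":[-152,-275,52],"angular":[0,0,2]},
  {"fingers":0.1,"slide":[-152,-275,52],"angular":[0,0,2]},
  {"fingers":0.1,"slide":[-152,-275,52],"angular":[0,0,2]},
  {"fingers":0.1,"slide":[-152,-275,52],"angular":[0,0,2]},
  {"fingers":0.1,"slide":[-152,-275,52],"angular":[0,0,2]},
  {"fingers":0.1,"slide":[-152,-275,52],"angular":[0,0,2]},
  {"fingers":0.1,"slide":[-152,-275,52],"angular":[0,0,2]},
  {"fingers":0.1,"slide":[-152,-275,52],"angular":[0,0,2]},
  {"fingers":0.1,"slide":[-152,-275,52],"angular":[0,0,2]},
  {"fingers":0.1,"slide":[-152,-275,52],"angular":[0,0,2]},
])

```text
clock: 2.68
tcp_pos: [0.4768, -0.0487, 0.1399]
orientation: [-0.0, 0.061, 0.998, 0.0]
wrist_force: [-0.5, 0.4, 0.0]
finger_gap: 0.0768
grip_force: 0.0
```

```bash
python3 - <<'E'
from h import *
go((.476,-.0535,.036),-7.2)
ims=[]
for n in("top","scene"):
    p=read_camera(n); a=proj(p,(.476,-.053,.06)).astype(int)
    ims.append(cv2.resize(p["color"][a[1]-50:a[1]+50,a[0]-50:a[0]+50,::-1],(400,400),interpolation=cv2.INTER_CUBIC))
    s=get_state();print(n,[np.round((proj(p,X)-a+50)*4) for X in (s["tcp_pos"],(.476,-.0535,.0415))])
cv2.imwrite("pics/a.png",np.hstack(ims))
E
```

```text
t 2.68 tcp [ 0.4768 -0.0487  0.1399] F [-0.5  0.4  0. ] gap 0.0768 grip 0.0
slide [ 1.000e-01 -4.900e+00  1.039e+02] ang [ 0.03 -0.04  0.24] tooly_yaw 83.04 j [-0.27  0.19 -0.38  1.01  0.   -0.15]
top [array([186., 182.]), array([203., 206.])]
scene [array([206., 153.]), array([200., 213.])]
```

View pics/a.png

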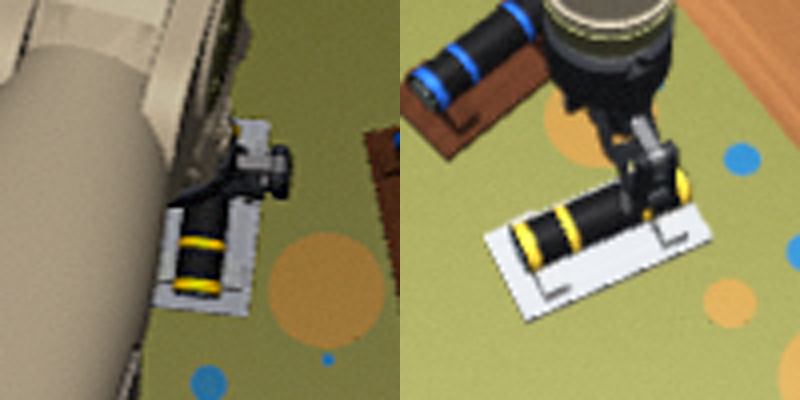

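The gripper hovers over the barrel's middle with its fingers straddling it. Descending halfway and checking.

Emit:
jog_arm([
  {"fingers":0.1,"slide":[0,0,30],"angular":[0,0,0]},
  {"fingers":0.1,"slide":[0,0,50],"angular":[0,0,0]},
  {"fingers":0.1,"slide":[0,0,60],"angular":[0,0,0]},
  {"fingers":0.1,"slide":[0,0,60],"angular":[0,0,0]},
])

```text
clock: 3.12
tcp_pos: [0.4743, -0.0459, 0.0786]
orientation: [-0.002, 0.058, 0.998, 0.001]
wrist_force: [-0.7, 0.3, 0.2]
finger_gap: 0.0766
grip_force: 0.0
```

```bash
python3 -c "
from h import *
go((.476,-.0535,.036),-7.2)"
```

```text
t 3.12 tcp [ 0.4743 -0.0459  0.0786] F [-0.7  0.3  0.2] gap 0.0766 grip 0.0
slide [-2.8 -7.4 42.5] ang [ 0.05 -0.24  0.51] tooly_yaw 83.31 j [-0.27  0.25 -0.47  0.86  0.   -0.15]
```

```bash
python3 -c "
from h import *
go((.476,-.0535,.036),-7.2)
p=read_camera('scene');go((.476,-.0535,.036),-7.2)
p=read_camera('scene');go((.476,-.0535,.036),-7.2)"
```

```text
t 3.12 tcp [ 0.4743 -0.0459  0.0786] F [-0.7  0.3  0.2] gap 0.0766 grip 0.0
slide [-2.8 -7.4 42.5] ang [ 0.05 -0.24  0.51] tooly_yaw 83.31 j [-0.27  0.25 -0.47  0.86  0.   -0.15]
t 3.17 tcp [ 0.4753 -0.0464  0.0799] F [0.7 0.4 0.1] gap 0.077 grip 0.0
slide [-1.6 -7.  43.9] ang [ 0.03 -0.12  0.5 ] tooly_yaw 83.3 j [-0.27  0.25 -0.47  0.86  0.   -0.15]
t 3.22 tcp [ 0.4763 -0.0468  0.0808] F [0.1 1.1 0. ] gap 0.0767 grip 0.0
slide [-0.4 -6.7 44.8] ang [ 0.01 -0.01  0.48] tooly_yaw 83.28 j [-0.27  0.25 -0.47  0.86  0.   -0.15]
```

Emit:
jog_arm([
  {"fingers":0.1,"slide":[0,-6.7,2],"angular":[0,0,0.5]},
  {"fingers":0.1,"slide":[0,-6.7,15],"angular":[0,0,0.5]},
  {"fingers":0.1,"slide":[0,-6.7,30],"angular":[0,0,0.5]},
  {"fingers":0.1,"slide":[0,-6.7,44],"angular":[0,0,0.5]},
  {"fingers":0.1,"slide":[0,-6.7,44],"angular":[0,0,0.5]},
  {"fingers":0.1,"slide":[0,-6.7,44],"angular":[0,0,0.5]},
  {"fingers":0.1,"slide":[0,-6.7,44],"angular":[0,0,0.5]},
  {"fingers":0.1,"slide":[0,-6.7,44],"angular":[0,0,0.5]},
])

```text
clock: 3.88
tcp_pos: [0.4767, -0.0548, 0.0376]
orientation: [0.001, 0.064, 0.998, -0.0]
wrist_force: [0.0, -1.3, 1.1]
finger_gap: 0.0768
grip_force: 0.0
```

```bash
python3 - <<'E'
from h import *
go((.476,-.0535,.036),-7.2)
ims=[]
for n in("top","scene"):
    p=read_camera(n); a=proj(p,(.476,-.053,.06)).astype(int)
    ims.append(cv2.resize(p["color"][a[1]-40:a[1]+40,a[0]-40:a[0]+40,::-1],(400,400),interpolation=cv2.INTER_CUBIC))
cv2.imwrite("pics/b.png",np.hstack(ims))
E
```

```text
t 3.88 tcp [ 0.4767 -0.0548  0.0376] F [ 0.  -1.3  1.1] gap 0.0768 grip 0.0
slide [0.9 1.2 1.5] ang [-0.02  0.13 -0.11] tooly_yaw 82.69 j [-0.28  0.3  -0.52  0.75  0.   -0.15]
```

View pics/b.png

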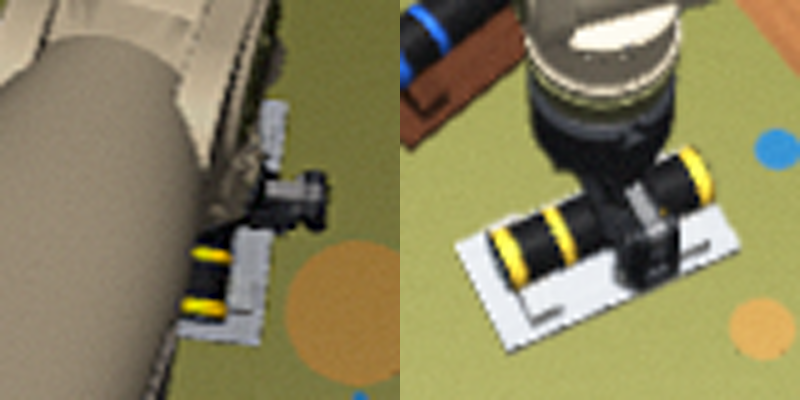

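The fingers straddle the barrel near its middle, in the gap between the saddles. Gripping now.

Emit:
jog_arm([
  {"fingers":1,"slide":[0,0,0],"angular":[0,0,0]},
  {"fingers":1,"slide":[0,0,0],"angular":[0,0,0]},
  {"fingers":1,"slide":[0,0,0],"angular":[0,0,0]},
  {"fingers":1,"slide":[0,0,0],"angular":[0,0,0]},
  {"fingers":1,"slide":[0,0,0],"angular":[0,0,0]},
  {"fingers":1,"slide":[0,0,0],"angular":[0,0,0]},
], squeeze=40)

```text
clock: 4.48
tcp_pos: [0.476, -0.053, 0.0368]
orientation: [0.0, 0.063, 0.998, 0.002]
wrist_force: [-0.0, 4.9, 5.3]
finger_gap: 0.0348
grip_force: 39.5
```

```bash
python3 -c "
from h import *
go((.476,-.0535,.036),-7.2)"
```

```text
t 4.48 tcp [ 0.476  -0.053   0.0368] F [-0.   4.9  5.3] gap 0.0348 grip 39.5
slide [-0.1 -0.5  0.8] ang [ 0.19  0.04 -0.06] tooly_yaw 82.74 j [-0.28  0.3  -0.52  0.75  0.   -0.15]
```

Emit:
jog_arm([
  {"fingers":1,"slide":[0,0,-10],"angular":[0,0,0]},
  {"fingers":1,"slide":[0,0,-30],"angular":[0,0,0]},
  {"fingers":1,"slide":[0,0,-60],"angular":[0,0,0]},
  {"fingers":1,"slide":[0,0,-90],"angular":[0,0,0]},
  {"fingers":1,"slide":[0,0,-90],"angular":[0,0,0]},
  {"fingers":1,"slide":[0,0,-90],"angular":[0,0,0]},
  {"fingers":1,"slide":[0,0,-90],"angular":[0,0,0]},
])

```text
clock: 5.07
tcp_pos: [0.475, -0.0543, 0.1258]
orientation: [-0.0, 0.064, 0.998, 0.0]
wrist_force: [-0.9, 0.6, -2.6]
finger_gap: 0.0349
grip_force: 40.6
```

```bash
python3 - <<'E'
from h import *
go((.487,.3445,.125),0)
ims=[]
for n in("top","scene"):
    p=read_camera(n); t=get_state()["tcp_pos"]; a=proj(p,t).astype(int)
    ims.append(cv2.resize(p["color"][a[1]-40:a[1]+40,a[0]-40:a[0]+40,::-1],(400,400),interpolation=cv2.INTER_CUBIC))
    e=np.array([np.cos(-.126),np.sin(-.126),0]); c=t+[0,0,.005]
    print(n,[np.round((proj(p,c+k*e)-a+40)*5) for k in(-.065,-.025,0,.025,.065)])
cv2.imwrite("pics/d.png",np.hstack(ims))
E
```

```text
t 5.07 tcp [ 0.475  -0.0543  0.1258] F [-0.9  0.6 -2.6] gap 0.0349 grip 40.6
slide [ 38.9 397.1   0.8] ang [ 0.   -0.05 -7.31] tooly_yaw 82.69 j [-0.28  0.2  -0.4   0.97 -0.   -0.15]
top [array([187., 319.]), array([195., 248.]), array([200., 203.]), array([205., 159.]), array([213.,  89.])]
scene [array([310., 153.]), array([245., 181.]), array([203., 199.]), array([161., 217.]), array([ 92., 247.])]
```

View pics/d.png

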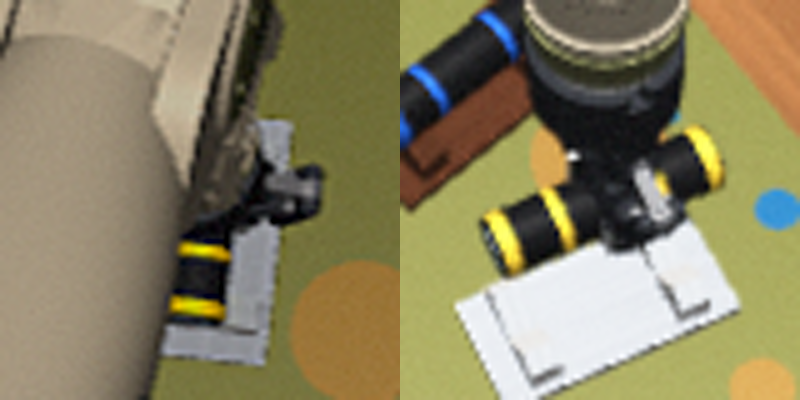

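The lifted barrel sits centred on the TCP to within about 2 mm: its ends are where predicted in both views. Carrying it to the rack.

Emit:
jog_arm([
  {"fingers":1,"slide":[19,199,0],"angular":[0,0,-3]},
  {"fingers":1,"slide":[19,199,0],"angular":[0,0,-7.3]},
  {"fingers":1,"slide":[39,397,0],"angular":[0,0,-7.3]},
  {"fingers":1,"slide":[39,397,0],"angular":[0,0,-7.3]},
  {"fingers":1,"slide":[39,397,0],"angular":[0,0,-7.3]},
  {"fingers":1,"slide":[39,397,0],"angular":[0,0,-7.3]},
  {"fingers":1,"slide":[39,397,0],"angular":[0,0,-7.3]},
  {"fingers":1,"slide":[39,397,0],"angular":[0,0,-7.3]},
  {"fingers":1,"slide":[39,397,0],"angular":[0,0,-7.3]},
  {"fingers":1,"slide":[39,397,0],"angular":[0,0,-7.3]},
])

```text
clock: 6.0
tcp_pos: [0.4862, 0.348, 0.1243]
orientation: [-0.001, -0.001, 1.0, 0.0]
wrist_force: [1.1, 0.1, -2.0]
finger_gap: 0.0347
grip_force: 40.8
```

Emit:
jog_arm([
  {"fingers":1,"slide":[0,0,0],"angular":[0,0,0]},
  {"fingers":1,"slide":[0,0,0],"angular":[0,0,0]},
  {"fingers":1,"slide":[0,0,0],"angular":[0,0,0]},
  {"fingers":1,"slide":[0,0,0],"angular":[0,0,0]},
])

```text
clock: 6.33
tcp_pos: [0.4869, 0.3429, 0.1253]
orientation: [-0.001, 0.001, 1.0, -0.001]
wrist_force: [-1.1, -1.1, -2.6]
finger_gap: 0.0348
grip_force: 40.9
```

```bash
python3 -c "
from h import *
go((.487,.345,.065),0.2)"
```

```text
t 6.33 tcp [0.4869 0.3429 0.1253] F [-1.1 -1.1 -2.6] gap 0.0348 grip 40.9
slide [-0.2  2.2 60.3] ang [-0.08 -0.11 -0.28] tooly_yaw 89.92 j [ 0.48  0.41 -0.1   1.06 -0.    0.48]
```

Emit:
jog_arm([
  {"fingers":1,"slide":[0,2,20],"angular":[0,0,0]},
  {"fingers":1,"slide":[0,2,40],"angular":[0,0,0]},
  {"fingers":1,"slide":[0,2,55],"angular":[0,0,0]},
  {"fingers":1,"slide":[0,2,60],"angular":[0,0,0]},
  {"fingers":1,"slide":[0,2,60],"angular":[0,0,0]},
  {"fingers":1,"slide":[0,2,60],"angular":[0,0,0]},
  {"fingers":1,"slide":[0,2,60],"angular":[0,0,0]},
  {"fingers":1,"slide":[0,2,60],"angular":[0,0,0]},
])

```text
clock: 7.0
tcp_pos: [0.4885, 0.3466, 0.0677]
orientation: [0.001, 0.0, 1.0, 0.001]
wrist_force: [-0.3, -0.2, -2.1]
finger_gap: 0.0348
grip_force: 40.9
```

```bash
python3 - <<'E'
from h import *
go((.487,.345,.039),0.2)
ims=[]
for n in("top","scene"):
    p=read_camera(n); t=get_state()["tcp_pos"]; a=proj(p,(.487,.30,.05)).astype(int)
    x0=max(a[0]-40,0);y0=min(a[1]-40,304)
    ims.append(cv2.resize(p["color"][y0:y0+80,x0:x0+80,::-1],(400,400),interpolation=cv2.INTER_CUBIC))
    c=t+[0,0,.005]
    print(n,[np.round((proj(p,c+np.array([k,0,0]))-(x0,y0))*5) for k in(-.065,0,.065)])
cv2.imwrite("pics/e.png",np.hstack(ims))
E
```

```text
t 7.0 tcp [0.4885 0.3466 0.0677] F [-0.3 -0.2 -2.1] gap 0.0348 grip 40.9
slide [ 1.5 -1.6 28.7] ang [ 0.07  0.12 -0.23] tooly_yaw 89.97 j [ 0.48  0.46 -0.18  0.93  0.    0.48]
top [array([106., 307.]), array([110., 196.]), array([113.,  87.])]
scene [array([377., 201.]), array([273., 280.]), array([164., 362.])]
```

View pics/e.png

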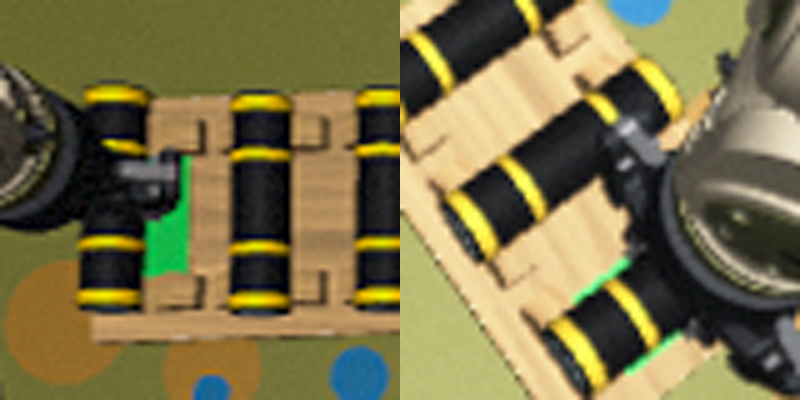

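The held barrel lines up lengthwise with the neighbours: ends at rows 85–305 against 92–312, and its extra height explains the shift. Lowering it.

Emit:
jog_arm([
  {"fingers":1,"slide":[0.5,-1,10],"angular":[0,0,0]},
  {"fingers":1,"slide":[0.5,-1,18],"angular":[0,0,0]},
  {"fingers":1,"slide":[0.5,-1,23],"angular":[0,0,0]},
  {"fingers":1,"slide":[0.5,-1,26],"angular":[0,0,0]},
  {"fingers":1,"slide":[0.5,-1,28],"angular":[0,0,0]},
  {"fingers":1,"slide":[0.5,-1,28],"angular":[0,0,0]},
  {"fingers":1,"slide":[0.5,-1,28],"angular":[0,0,0]},
  {"fingers":1,"slide":[0.5,-1,28],"angular":[0,0,0]},
])

```text
clock: 7.77
tcp_pos: [0.4872, 0.3455, 0.0384]
orientation: [0.0, 0.0, 1.0, 0.0]
wrist_force: [1.2, -0.5, -2.6]
finger_gap: 0.0343
grip_force: 41.0
```

```bash
python3 -c "
from h import *
go((.487,.345,.037),0.2)"
```

```text
t 7.77 tcp [0.4872 0.3455 0.0384] F [ 1.2 -0.5 -2.6] gap 0.0343 grip 41.0
slide [ 0.2 -0.5  1.4] ang [ 0.01  0.02 -0.21] tooly_yaw 89.99 j [ 0.48  0.49 -0.22  0.87 -0.    0.48]
```

Emit:
jog_arm([
  {"fingers":1,"slide":[0,0,0.7],"angular":[0,0,0]},
  {"fingers":1,"slide":[0,0,1.4],"angular":[0,0,0]},
  {"fingers":1,"slide":[0,0,2],"angular":[0,0,0]},
  {"fingers":1,"slide":[0,0,2],"angular":[0,0,0]},
  {"fingers":1,"slide":[0,0,2],"angular":[0,0,0]},
])

```text
clock: 8.18
tcp_pos: [0.4874, 0.3455, 0.0376]
orientation: [0.001, 0.0, 1.0, 0.0]
wrist_force: [-1.7, -2.4, 5.6]
finger_gap: 0.0351
grip_force: 41.9
```

Emit:
jog_arm([
  {"fingers":1,"slide":[0,-0.8,0],"angular":[0,0,0]},
  {"fingers":1,"slide":[0,-0.8,0],"angular":[0,0,0]},
  {"fingers":0.4,"slide":[0,-0.8,0],"angular":[0,0,0]},
  {"fingers":0.4,"slide":[0,-0.8,0],"angular":[0,0,0]},
  {"fingers":0.4,"slide":[0,-0.8,0],"angular":[0,0,0]},
  {"fingers":0.4,"slide":[0,-0.8,0],"angular":[0,0,0]},
  {"fingers":0.4,"slide":[0,-0.8,0],"angular":[0,0,0]},
])

```text
clock: 8.77
tcp_pos: [0.487, 0.3445, 0.0361]
orientation: [-0.0, 0.0, 1.0, -0.0]
wrist_force: [-0.4, 0.4, 0.1]
finger_gap: 0.0514
grip_force: 0.0
```

```bash
python3 -c "
from h import *
go((.487,.345,.037),0.2)"
```

```text
t 8.77 tcp [0.487  0.3445 0.0361] F [-0.4  0.4  0.1] gap 0.0514 grip 0.0
slide [-0.   0.5 -0.9] ang [-0.   -0.   -0.21] tooly_yaw 89.99 j [ 0.48  0.49 -0.22  0.86 -0.    0.48]
```

Emit:
jog_arm([
  {"fingers":0.4,"slide":[0,0,-15],"angular":[0,0,0]},
  {"fingers":0.4,"slide":[0,0,-45],"angular":[0,0,0]},
  {"fingers":0.4,"slide":[0,0,-85],"angular":[0,0,0]},
  {"fingers":0.4,"slide":[0,0,-125],"angular":[0,0,0]},
  {"fingers":0.4,"slide":[0,0,-125],"angular":[0,0,0]},
  {"fingers":0.4,"slide":[0,0,-125],"angular":[0,0,0]},
])

```text
clock: 9.27
tcp_pos: [0.489, 0.3456, 0.1646]
orientation: [0.003, 0.0, 1.0, 0.002]
wrist_force: [0.7, 0.2, -0.6]
finger_gap: 0.0511
grip_force: 0.0
```

```bash
python3 - <<'E'
from fit import *
ims=[]
for n in("top","scene"):
    p=read_camera(n)
    for r,c,X,y in(("placed","y",(.486,.344),0),("row1","y",(.489,.27),0),("row2","y",(.488,.195),0),("new","b",(.466,-.222),8.7)):
        try: print(n,r,axis(p,c,X,y))
        except Exception as e: print(n,r,e)
    # vee plate outline: bright grey, low saturation
    hsv=cv2.cvtColor(p["color"],cv2.COLOR_RGB2HSV); m=cv2.inRange(hsv,(0,0,100),(180,50,255))
    v,u=np.nonzero(m); W=np.array([at(p,(a,b),.010)[:2] for a,b in zip(u,v)])
    k=(abs(W[:,0]-.477)<.1)&(abs(W[:,1]+.053)<.065); W=(W[k]*1e4).astype(np.float32)
    (c,s,a)=cv2.minAreaRect(W); print(n,"vee",np.round(np.array(c)/1e4,4),np.round(np.array(s)/10,1),round(a,2),k.sum(), "mean",np.round(W.mean(0)/1e4,4))
    a=proj(p,(.478,.15,.03)).astype(int);x0=max(a[0]-75,0);y0=max(a[1]-75,0)
    ims.append(cv2.resize(p["color"][y0:y0+150,x0:x0+150,::-1],(400,400),interpolation=cv2.INTER_CUBIC))
cv2.imwrite("pics/f.png",np.hstack(ims))
go((.466,-.2215,.13),8.7)
E
```

```text
top placed (array([0.4961, 0.3435]), -1.59, 0.1023, 139, array([-0.068,  0.065]))
top row1 (array([0.4929, 0.2699]), 0.3, 0.095, 150, array([-0.067,  0.067]))
top row2 (array([0.4935, 0.1948]), 0.06, 0.096, 143, array([-0.067,  0.067]))
top new (array([ 0.4699, -0.2228]), 10.06, 0.0927, 135, array([-0.065,  0.065]))
top vee [ 0.4775 -0.055 ] [ 75.3 150.2] 82.19 1195 mean [ 0.4768 -0.0549]
scene placed (array([0.4919, 0.3445]), 0.34, 0.0747, 181, array([-0.043,  0.057]))
scene row1 (array([0.4922, 0.269 ]), 0.95, 0.0754, 168, array([-0.066,  0.057]))
scene row2 (array([0.4851, 0.1943]), 0.53, 0.0909, 208, array([-0.066,  0.066]))
scene new (array([ 0.4624, -0.222 ]), 7.78, 0.0926, 151, array([-0.066,  0.066]))
scene vee [ 0.4792 -0.0533] [ 79.6 151.5] 82.68 1245 mean [ 0.4807 -0.0526]
t 9.37 tcp [0.4867 0.3444 0.1607] F [-0.3  0.  -0.5] gap 0.0514 grip 0.0
slide [  20.5 -565.8   30.9] ang [-0.01 -0.03 -8.71] tooly_yaw 89.99 j [ 0.48  0.39 -0.05  1.14  0.    0.48]
```

View pics/f.png

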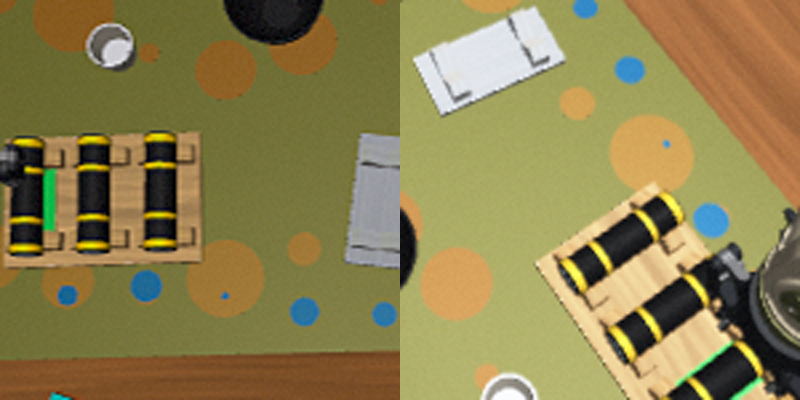

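The finished barrel lies in the felt place, level with its neighbours. The vee is empty at about (0.478, −0.054), yaw −7.5°. Next, the cradle.

Emit:
jog_arm([
  {"fingers":0.1,"slide":[10,-283,10],"angular":[0,0,-5]},
  {"fingers":0.1,"slide":[20,-566,20],"angular":[0,0,-8.7]},
  {"fingers":0.1,"slide":[20,-566,20],"angular":[0,0,-8.7]},
  {"fingers":0.1,"slide":[20,-566,20],"angular":[0,0,-8.7]},
  {"fingers":0.1,"slide":[20,-566,20],"angular":[0,0,-8.7]},
  {"fingers":0.1,"slide":[20,-566,20],"angular":[0,0,-8.7]},
  {"fingers":0.1,"slide":[20,-566,20],"angular":[0,0,-8.7]},
  {"fingers":0.1,"slide":[20,-566,20],"angular":[0,0,-8.7]},
  {"fingers":0.1,"slide":[20,-566,20],"angular":[0,0,-8.7]},
  {"fingers":0.1,"slide":[20,-566,20],"angular":[0,0,-8.7]},
])

```text
clock: 10.2
tcp_pos: [0.4703, -0.0731, 0.1446]
orientation: [-0.002, -0.076, 0.997, 0.001]
wrist_force: [1.5, 0.7, -0.1]
finger_gap: 0.0769
grip_force: 0.0
```

```bash
python3 -c "
from h import *
go((.466,-.2215,.11),8.7)"
```

```text
t 10.2 tcp [ 0.4703 -0.0731  0.1446] F [ 1.5  0.7 -0.1] gap 0.0769 grip 0.0
slide [  26.6 -146.1   34.5] ang [ 0.1  -0.17 -0.  ] tooly_yaw 98.7 j [-0.32  0.18 -0.37  1.02  0.   -0.47]
```

Emit:
jog_arm([
  {"fingers":0.1,"slide":[24,-130,34],"angular":[0,0,0]},
  {"fingers":0.1,"slide":[24,-130,34],"angular":[0,0,0]},
  {"fingers":0.1,"slide":[24,-130,34],"angular":[0,0,0]},
  {"fingers":0.1,"slide":[24,-130,34],"angular":[0,0,0]},
  {"fingers":0.1,"slide":[24,-130,34],"angular":[0,0,0]},
  {"fingers":0.1,"slide":[24,-130,34],"angular":[0,0,0]},
  {"fingers":0.1,"slide":[24,-130,34],"angular":[0,0,0]},
])

```text
clock: 10.78
tcp_pos: [0.4673, -0.2022, 0.1117]
orientation: [-0.001, -0.076, 0.997, 0.001]
wrist_force: [-0.7, 0.0, 0.4]
finger_gap: 0.0768
grip_force: 0.0
```

```bash
python3 - <<'E'
from h import *
for n in("top","scene"): # settle + cradle plate (brown, dark)
    p=read_camera(n); hsv=cv2.cvtColor(p["color"],cv2.COLOR_RGB2HSV)
go((.466,-.2215,.036),8.7)
E
```

```text
t 10.88 tcp [ 0.4681 -0.2021  0.1125] F [ 0.3  0.4 -0. ] gap 0.077 grip 0.0
slide [  5.  -18.9  76.5] ang [ 0.05 -0.02  0.11] tooly_yaw 98.81 j [-0.57  0.27 -0.35  0.96  0.   -0.72]
```

Emit:
jog_arm([
  {"fingers":0.1,"slide":[5,-19,0],"angular":[0,0,0]},
  {"fingers":0.1,"slide":[5,-19,10],"angular":[0,0,0]},
  {"fingers":0.1,"slide":[5,-19,30],"angular":[0,0,0]},
  {"fingers":0.1,"slide":[5,-19,50],"angular":[0,0,0]},
  {"fingers":0.1,"slide":[5,-19,68],"angular":[0,0,0]},
  {"fingers":0.1,"slide":[5,-19,76],"angular":[0,0,0]},
  {"fingers":0.1,"slide":[5,-19,76],"angular":[0,0,0]},
  {"fingers":0.1,"slide":[5,-19,76],"angular":[0,0,0]},
  {"fingers":0.1,"slide":[5,-19,76],"angular":[0,0,0]},
  {"fingers":0.1,"slide":[5,-19,76],"angular":[0,0,0]},
])

```text
clock: 11.72
tcp_pos: [0.467, -0.2236, 0.0378]
orientation: [0.001, -0.076, 0.997, -0.001]
wrist_force: [0.2, 0.1, 0.4]
finger_gap: 0.0769
grip_force: 0.0
```

```bash
python3 - <<'E'
from h import *
go((.466,-.2215,.036),8.7)
ims=[]
for n in("top","scene"):
    p=read_camera(n); t=get_state()["tcp_pos"]; a=proj(p,t).astype(int)
    ims.append(cv2.resize(p["color"][a[1]-40:a[1]+40,a[0]-40:a[0]+40,::-1],(400,400),interpolation=cv2.INTER_CUBIC))
    r=np.radians(8.7);e=np.array([np.cos(r),np.sin(r),0]); c=t+[0,0,.005]
    print(n,[np.round((proj(p,c+k*e)-a+40)*5) for k in(-.065,0,.065)])
cv2.imwrite("pics/g.png",np.hstack(ims))
E
```

```text
t 11.72 tcp [ 0.467  -0.2236  0.0378] F [0.2 0.1 0.4] gap 0.0769 grip 0.0
slide [0.7 2.2 1.8] ang [-0.09  0.1   0.01] tooly_yaw 98.71 j [-0.6   0.36 -0.43  0.78  0.   -0.75]
top [array([224., 308.]), array([203., 200.]), array([183.,  94.])]
scene [array([284., 140.]), array([203., 199.]), array([120., 260.])]
```

View pics/g.png

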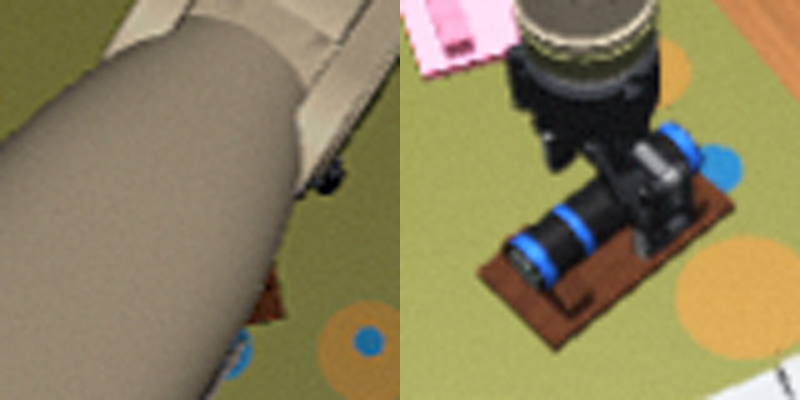

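The fingers straddle the blue barrel at its middle, with the ends where predicted. Nudging +2 mm in y and gripping.

Emit:
jog_arm([
  {"fingers":0.1,"slide":[0.5,2,0.5],"angular":[0,0,0]},
  {"fingers":1,"slide":[0.5,2,0.5],"angular":[0,0,0]},
  {"fingers":1,"slide":[0.5,2,0.5],"angular":[0,0,0]},
  {"fingers":1,"slide":[0.5,2,0.5],"angular":[0,0,0]},
  {"fingers":1,"slide":[0.5,2,0.5],"angular":[0,0,0]},
  {"fingers":1,"slide":[0.5,2,0.5],"angular":[0,0,0]},
  {"fingers":1,"slide":[0.5,2,0.5],"angular":[0,0,0]},
  {"fingers":1,"slide":[0.5,2,0.5],"angular":[0,0,0]},
], squeeze=35)

```text
clock: 12.48
tcp_pos: [0.4654, -0.2217, 0.0364]
orientation: [0.0, -0.076, 0.997, -0.0]
wrist_force: [-1.7, -1.3, 3.9]
finger_gap: 0.0351
grip_force: 34.7
```

Emit:
jog_arm([
  {"fingers":1,"slide":[0,0,-10],"angular":[0,0,0]},
  {"fingers":1,"slide":[0,0,-30],"angular":[0,0,0]},
  {"fingers":1,"slide":[0,0,-60],"angular":[0,0,0]},
  {"fingers":1,"slide":[0,0,-90],"angular":[0,0,0]},
  {"fingers":1,"slide":[0,0,-90],"angular":[0,0,0]},
  {"fingers":1,"slide":[0,0,-90],"angular":[0,0,0]},
  {"fingers":1,"slide":[0,0,-90],"angular":[0,0,0]},
  {"fingers":1,"slide":[0,0,-90],"angular":[0,0,0]},
])

```text
clock: 13.15
tcp_pos: [0.4642, -0.2205, 0.1246]
orientation: [-0.001, -0.076, 0.997, 0.001]
wrist_force: [-0.1, -0.0, -2.7]
finger_gap: 0.0351
grip_force: 35.5
```

```bash
python3 - <<'E'
from fit import *
go((.477,-.0535,.125),-7.4)
t=get_state()["tcp_pos"]
p=read_camera("scene"); c=(t[0],t[1])
print("held",axis(p,"b",c,8.7,z=t[2]+.005),"tcp",np.round(t,4))
E
```

```text
t 13.15 tcp [ 0.4642 -0.2205  0.1246] F [-0.1 -0.  -2.7] gap 0.0351 grip 35.5
slide [-3.790e+01  1.631e+02 -1.000e-01] ang [ 0.12 -0.14 16.09] tooly_yaw 98.69 j [-0.6   0.27 -0.32  0.99  0.   -0.75]
held (array([ 0.4498, -0.2255]), 8.64, 0.0942, 80, array([-0.053,  0.068])) tcp [ 0.4642 -0.2205  0.1246]
```

```bash
python3 - <<'E'
from fit import *
for n in("top","scene"):
    p=dict(read_camera(n)); im=cv2.imread(f"pics/{n}.png"); p["color"]=cv2.resize(im,(512,384),interpolation=cv2.INTER_AREA)[:,:,::-1].copy()
    hsv=cv2.cvtColor(p["color"],cv2.COLOR_RGB2HSV)
    for nm,lo,hi,C in(("vee",(0,0,100),(180,50,255),(.477,-.053)),("cradle",(0,60,20),(17,255,125),(.466,-.222))):
        m=cv2.inRange(hsv,lo,hi); v,u=np.nonzero(m); W=np.array([at(p,(a,b),.010)[:2] for a,b in zip(u,v)])
        k=(abs(W[:,0]-C[0])<.09)&(abs(W[:,1]-C[1])<.06)
        W=W[k]
        c,s,a=cv2.minAreaRect((W*1e4).astype(np.float32)); print(n,nm,np.round(np.array(c)/1e4,4),np.round(np.array(s)/10,1),round(a,2),len(W))
    print(n,"done",axis(p,"y",(.476,-.053),-6)[:2],"new",axis(p,"b",(.466,-.222),8)[:2])
E
```

```text
top vee [ 0.4774 -0.055 ] [ 75.2 150.6] 82.19 670
top cradle [ 0.4687 -0.2221] [149.   72.6] 9.66 666
top done (array([ 0.4781, -0.054 ]), -7.68) new (array([ 0.4692, -0.2231]), 9.93)
scene vee [ 0.4792 -0.0533] [ 79.6 151.5] 82.68 707
scene cradle [ 0.4716 -0.2188] [147.2  77.5] 11.78 561
scene done (array([ 0.4729, -0.0539]), -6.96) new (array([ 0.4627, -0.2223]), 8.87)
```

Emit:
jog_arm([
  {"fingers":1,"slide":[-19,81,0],"angular":[0,0,5]},
  {"fingers":1,"slide":[-38,163,0],"angular":[0,0,11]},
  {"fingers":1,"slide":[-38,163,0],"angular":[0,0,16]},
  {"fingers":1,"slide":[-38,163,0],"angular":[0,0,16]},
  {"fingers":1,"slide":[-38,163,0],"angular":[0,0,16]},
  {"fingers":1,"slide":[-38,163,0],"angular":[0,0,16]},
  {"fingers":1,"slide":[-38,163,0],"angular":[0,0,16]},
  {"fingers":1,"slide":[-38,163,0],"angular":[0,0,16]},
  {"fingers":1,"slide":[-38,163,0],"angular":[0,0,16]},
])

```text
clock: 14.05
tcp_pos: [0.4782, -0.0558, 0.1259]
orientation: [-0.0, 0.065, 0.998, -0.0]
wrist_force: [-0.1, -0.3, -2.4]
finger_gap: 0.0353
grip_force: 35.8
```

```bash
python3 -c "
from h import *
p=read_camera('scene')
go((.478,-.0535,.065),-7.4)"
```

```text
t 14.1 tcp [ 0.4782 -0.0558  0.1259] F [-0.6 -0.5 -1.7] gap 0.0348 grip 35.8
slide [ 0.5  2.3 60.9] ang [-0.   -0.01 -0.04] tooly_yaw 82.56 j [-0.28  0.2  -0.4   0.97 -0.   -0.15]
```

Emit:
jog_arm([
  {"fingers":1,"slide":[3.5,2.5,20],"angular":[0,0,0]},
  {"fingers":1,"slide":[3.5,2.5,40],"angular":[0,0,0]},
  {"fingers":1,"slide":[3.5,2.5,55],"angular":[0,0,0]},
  {"fingers":1,"slide":[3.5,2.5,60],"angular":[0,0,0]},
  {"fingers":1,"slide":[3.5,2.5,60],"angular":[0,0,0]},
  {"fingers":1,"slide":[3.5,2.5,60],"angular":[0,0,0]},
  {"fingers":1,"slide":[3.5,2.5,60],"angular":[0,0,0]},
  {"fingers":1,"slide":[3.5,2.5,60],"angular":[0,0,0]},
])

```text
clock: 14.77
tcp_pos: [0.476, -0.052, 0.0671]
orientation: [0.001, 0.064, 0.998, -0.0]
wrist_force: [0.7, 0.3, -2.1]
finger_gap: 0.0345
grip_force: 35.8
```

```bash
python3 - <<'E'
from h import *
go((.475,-.053,.038),-7.5)
p=read_camera("scene"); p=read_camera("scene"); go((.475,-.053,.038),-7.5)
a=proj(p,(.475,-.053,.05)).astype(int)
save(p,"i",(a[0]-40,a[1]-40,a[0]+40,a[1]+40),6)
t=get_state()["tcp_pos"];r=np.radians(-7.5);e=np.array([np.cos(r),np.sin(r),0])
print([np.round((proj(p,t+[0,0,.005]+k*e)-a+40)*6) for k in(-.065,0,.065)])
E
```

```text
t 14.77 tcp [ 0.476  -0.052   0.0671] F [ 0.7  0.3 -2.1] gap 0.0345 grip 35.8
slide [ 1.  -1.1 29.1] ang [-0.01  0.12  0.17] tooly_yaw 82.67 j [-0.28  0.26 -0.49  0.82  0.   -0.15]
t 14.87 tcp [ 0.4758 -0.0518  0.0669] F [ 0.2 -0.8 -3.8] gap 0.0348 grip 35.8
slide [ 0.7 -1.3 28.9] ang [-0.01  0.1   0.19] tooly_yaw 82.69 j [-0.28  0.26 -0.49  0.82  0.   -0.15]
[array([367., 172.]), array([243., 226.]), array([115., 281.])]
```

View pics/i.png

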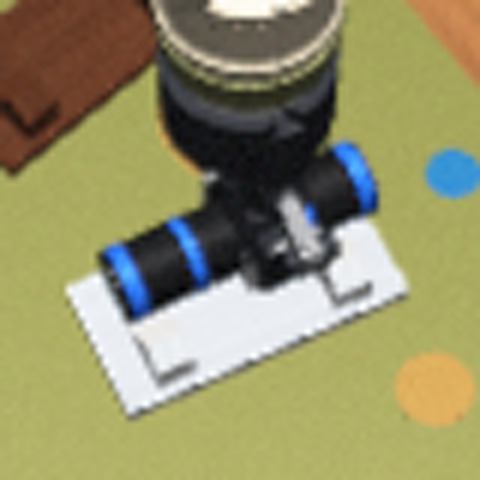

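The blue barrel is over the vee, aligned with it and near lengthwise centre. Lowering.

Emit:
jog_arm([
  {"fingers":1,"slide":[0.7,-1.2,10],"angular":[0,0,0.2]},
  {"fingers":1,"slide":[0.7,-1.2,18],"angular":[0,0,0.2]},
  {"fingers":1,"slide":[0.7,-1.2,23],"angular":[0,0,0.2]},
  {"fingers":1,"slide":[0.7,-1.2,26],"angular":[0,0,0.2]},
  {"fingers":1,"slide":[0.7,-1.2,28],"angular":[0,0,0.2]},
  {"fingers":1,"slide":[0.7,-1.2,29],"angular":[0,0,0.2]},
  {"fingers":1,"slide":[0.7,-1.2,29],"angular":[0,0,0.2]},
  {"fingers":1,"slide":[0.7,-1.2,29],"angular":[0,0,0.2]},
  {"fingers":1,"slide":[0.7,-1.2,29],"angular":[0,0,0.2]},
])

```text
clock: 15.62
tcp_pos: [0.474, -0.0526, 0.0374]
orientation: [-0.0, 0.066, 0.998, 0.0]
wrist_force: [-2.1, -0.0, 3.0]
finger_gap: 0.0349
grip_force: 35.9
```

```bash
python3 -c "
from h import *
go((.475,-.053,.038),-7.5);print(get_state()['ft_torque'].round(2) if 1 else 0)"
```

```text
t 15.62 tcp [ 0.474  -0.0526  0.0374] F [-2.1 -0.   3. ] gap 0.0349 grip 35.9
slide [-1.  -0.2 -0.6] ang [ 0.   -0.01 -0.02] tooly_yaw 82.48 j [-0.28  0.3  -0.53  0.75 -0.   -0.15]
[ 0.07  0.55 -0.18]
```

Light contact with no side force. Releasing so it settles by itself, then backing up.

Emit:
jog_arm([
  {"fingers":0.35,"slide":[0,0,0],"angular":[0,0,0]},
  {"fingers":0.35,"slide":[0,0,0],"angular":[0,0,0]},
  {"fingers":0.35,"slide":[0,0,0],"angular":[0,0,0]},
  {"fingers":0.35,"slide":[0,0,0],"angular":[0,0,0]},
  {"fingers":0.35,"slide":[0,0,-10],"angular":[0,0,0]},
  {"fingers":0.35,"slide":[0,0,-40],"angular":[0,0,0]},
  {"fingers":0.35,"slide":[0,0,-80],"angular":[0,0,0]},
  {"fingers":0.35,"slide":[0,0,-100],"angular":[0,0,0]},
  {"fingers":1,"slide":[0,0,-100],"angular":[0,0,0]},
  {"fingers":1,"slide":[0,0,-100],"angular":[0,0,0]},
])

```text
clock: 16.45
tcp_pos: [0.4755, -0.053, 0.1384]
orientation: [0.002, 0.065, 0.998, -0.0]
wrist_force: [-0.8, -0.1, -1.0]
finger_gap: 0.0323
grip_force: 0.0
```

Emit:
jog_arm([
  {"fingers":1,"slide":[0,120,-30],"angular":[0,0,0]},
  {"fingers":1,"slide":[0,120,-30],"angular":[0,0,0]},
  {"fingers":1,"slide":[0,120,-30],"angular":[0,0,0]},
  {"fingers":1,"slide":[0,120,-30],"angular":[0,0,0]},
  {"fingers":1,"slide":[0,120,-30],"angular":[0,0,0]},
  {"fingers":1,"slide":[0,120,-30],"angular":[0,0,0]},
  {"fingers":1,"slide":[0,120,-30],"angular":[0,0,0]},
])

```text
clock: 17.03
tcp_pos: [0.489, 0.0655, 0.1657]
orientation: [-0.001, 0.066, 0.998, -0.0]
wrist_force: [0.5, -0.5, 0.5]
finger_gap: 0.0
grip_force: 0.0
```

```bash
python3 - <<'E'
from fit import *
for n in("top","scene"):
    p=read_camera(n)
    try: print(n,"new",axis(p,"b",(.475,-.053),-7.5))
    except Exception as e: print(n,e)
    hsv=cv2.cvtColor(p["color"],cv2.COLOR_RGB2HSV); m=cv2.inRange(hsv,(0,0,100),(180,50,255))
    v,u=np.nonzero(m); W=np.array([at(p,(a,b),.010)[:2] for a,b in zip(u,v)])
    k=(abs(W[:,0]-.477)<.09)&(abs(W[:,1]+.053)<.055); c,s,a=cv2.minAreaRect((W[k]*1e4).astype(np.float32)); print(n,"vee",np.round(np.array(c)/1e4,4),np.round(np.array(s)/10,1),round(a,2))
    a=proj(p,(.476,-.053,.03)).astype(int); cv2.imwrite(f"pics/j{n}.png",cv2.resize(p["color"][a[1]-35:a[1]+35,a[0]-35:a[0]+35,::-1],(400,400),interpolation=cv2.INTER_CUBIC))
cv2.imwrite("pics/j.png",np.hstack([cv2.imread("pics/jtop.png"),cv2.imread("pics/jscene.png")]))
go((.475,-.053,.09),-7.5)
E
```

```text
top new (array([ 0.4779, -0.0544]), -8.08, 0.0914, 123, array([-0.063,  0.064]))
top vee [ 0.4775 -0.055 ] [ 75.3 150.2] 82.19
scene new (array([ 0.4814, -0.0613]), 2.68, 0.0746, 91, array([-0.041,  0.06 ]))
scene vee [ 0.473 -0.054] [172.3  98.4] 2.4
t 17.13 tcp [0.4893 0.0651 0.1662] F [ 0.5 -0.5  0.1] gap -0.0004 grip 0.0
slide [  -1.7 -118.9   76.2] ang [-0.02 -0.1  -0.12] tooly_yaw 82.38 j [-0.03  0.2  -0.3   1.08 -0.    0.1 ]
```

View pics/j.png

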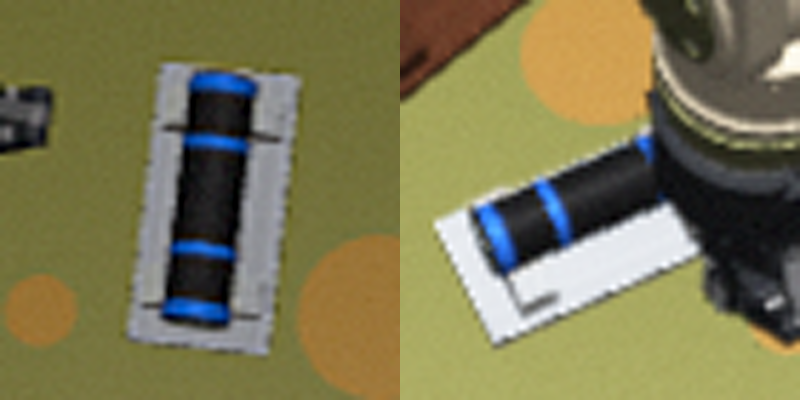

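In the top view the barrel sits centred in the vee: barrel (0.4779, −0.0544) against block (0.4775, −0.0550). Going back with closed fingers to press on its middle.

Emit:
jog_arm([
  {"fingers":1,"slide":[0,-120,0],"angular":[0,0,0]},
  {"fingers":1,"slide":[0,-120,0],"angular":[0,0,0]},
  {"fingers":1,"slide":[0,-120,30],"angular":[0,0,0]},
  {"fingers":1,"slide":[0,-120,60],"angular":[0,0,0]},
  {"fingers":1,"slide":[0,-120,80],"angular":[0,0,0]},
  {"fingers":1,"slide":[0,-120,80],"angular":[0,0,0]},
  {"fingers":1,"slide":[0,-120,80],"angular":[0,0,0]},
  {"fingers":1,"slide":[0,-120,80],"angular":[0,0,0]},
  {"fingers":1,"slide":[0,-120,80],"angular":[0,0,0]},
  {"fingers":1,"slide":[0,-120,80],"angular":[0,0,0]},
])

```text
clock: 17.97
tcp_pos: [0.4755, -0.0527, 0.0886]
orientation: [0.001, 0.065, 0.998, -0.0]
wrist_force: [-0.3, -0.3, 0.7]
finger_gap: -0.0001
grip_force: 0.0
```

```bash
python3 -c "
from h import *
p=read_camera('top');p=read_camera('top');p=read_camera('top')
go((.475,-.0529,.0705),-7.5)"
```

```text
t 18.12 tcp [ 0.4749 -0.0525  0.088 ] F [ 0.5 -0.9  0.4] gap 0.0002 grip 0.0
slide [-0.1 -0.4 17.5] ang [-0.01  0.1   0.04] tooly_yaw 82.54 j [-0.28  0.23 -0.46  0.87  0.   -0.15]
```

Emit:
jog_arm([
  {"fingers":1,"slide":[0,-0.4,6],"angular":[0,0,0]},
  {"fingers":1,"slide":[0,-0.4,11],"angular":[0,0,0]},
  {"fingers":1,"slide":[0,-0.4,14],"angular":[0,0,0]},
  {"fingers":1,"slide":[0,-0.4,16],"angular":[0,0,0]},
  {"fingers":1,"slide":[0,-0.4,16.5],"angular":[0,0,0]},
  {"fingers":1,"slide":[0,-0.4,17],"angular":[0,0,0]},
  {"fingers":1,"slide":[0,-0.4,17],"angular":[0,0,0]},
  {"fingers":1,"slide":[0,-0.4,17],"angular":[0,0,0]},
  {"fingers":1,"slide":[0,-0.4,17],"angular":[0,0,0]},
])

```text
clock: 18.87
tcp_pos: [0.4736, -0.0528, 0.0703]
orientation: [-0.0, 0.065, 0.998, 0.0]
wrist_force: [-3.2, 1.0, 6.4]
finger_gap: -0.0002
grip_force: 3.4
```

Emit:
jog_arm([
  {"fingers":1,"slide":[0,0,0.3],"angular":[0,0,0]},
  {"fingers":1,"slide":[0,0,0.3],"angular":[0,0,0]},
  {"fingers":1,"slide":[0,0,0.3],"angular":[0,0,0]},
  {"fingers":1,"slide":[0,0,0.3],"angular":[0,0,0]},
])

```text
clock: 19.2
tcp_pos: [0.4736, -0.0528, 0.0703]
orientation: [-0.0, 0.065, 0.998, 0.0]
wrist_force: [-3.3, 0.6, 9.5]
finger_gap: -0.0002
grip_force: 4.6
```

```bash
python3 -c "
from h import *
for i in range(6):
    s=get_state();print(s['wrist_force'].round(1),s['ft_torque'].round(2),s['tcp_pos'].round(4));p=read_camera('top')"
```

```text
[-3.3  0.6  9.5] [ 0.24  0.7  -0.  ] [ 0.4736 -0.0528  0.0703]
[-3.3 -0.1  9.5] [ 0.2   0.75 -0.03] [ 0.4736 -0.0528  0.0703]
[-3.2  1.1  9.5] [ 0.21  0.75 -0.02] [ 0.4736 -0.0529  0.0703]
[-3.6  1.5  8.9] [0.2  0.75 0.04] [ 0.4736 -0.0529  0.0703]
[-3.5  1.3  9.7] [ 0.19  0.83 -0.06] [ 0.4736 -0.0528  0.0703]
[-3.1  1.8  9.1] [0.2  0.74 0.02] [ 0.4736 -0.0528  0.0703]
```

Emit:
jog_arm([
  {"fingers":1,"slide":[0.25,0.1,0.35],"angular":[0,0,0]},
  {"fingers":1,"slide":[0.25,0.1,0.05],"angular":[0,0,0]},
  {"fingers":1,"slide":[0.25,0.1,0.05],"angular":[0,0,0]},
  {"fingers":1,"slide":[0.25,0.1,0.05],"angular":[0,0,0]},
])

```text
clock: 19.83
tcp_pos: [0.4736, -0.0528, 0.0703]
orientation: [-0.0, 0.065, 0.998, 0.0]
wrist_force: [-3.5, 1.4, 8.8]
finger_gap: -0.0001
grip_force: 4.4
```

```bash
python3 - <<'E'
from fit import *
for i in range(5):
    p=read_camera('top'if i%2 else'scene')
    s=get_state();print(s['wrist_force'].round(1),s['ft_torque'].round(2),s['tcp_pos'].round(4))
a=proj(p,(.476,-.053,.05)).astype(int); save(p,"k",(a[0]-40,a[1]-40,a[0]+40,a[1]+40),6)
E
```

```text
[-3.1  0.1  8.9] [ 0.15  0.7  -0.01] [ 0.4736 -0.0528  0.0703]
[-3.4  0.9  9.3] [ 0.16  0.66 -0.  ] [ 0.4736 -0.0528  0.0703]
[-2.9  0.7  8.2] [0.18 0.64 0.04] [ 0.4736 -0.0528  0.0703]
[-3.  -0.2  9.7] [0.2  0.67 0.02] [ 0.4736 -0.0529  0.0703]
[-2.7  1.2  9.3] [ 0.11  0.7  -0.04] [ 0.4736 -0.0528  0.0703]
```

View pics/k.png

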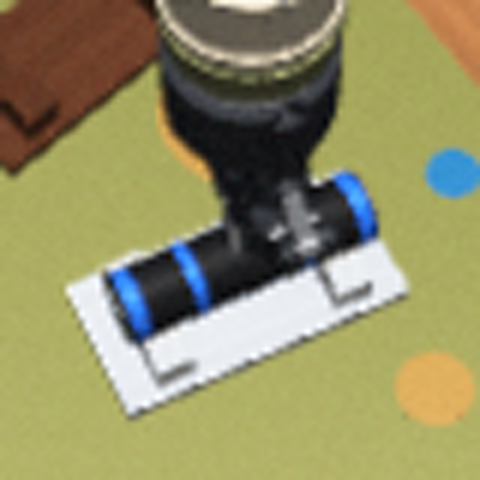

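The barrel is seated in both saddles with the closed fingers pressing on its middle at about 9.1 N. One small trim, then hand in.

Emit:
jog_arm([
  {"fingers":1,"slide":[0.5,0,0.1],"angular":[0,0,0]},
  {"fingers":1,"slide":[0.5,0,0.1],"angular":[0,0,0]},
  {"fingers":1,"slide":[0.5,0,0.1],"angular":[0,0,0]},
  {"fingers":1,"slide":[0.5,0,0.1],"angular":[0,0,0]},
])

```text
clock: 20.42
tcp_pos: [0.4736, -0.0529, 0.0703]
orientation: [0.0, 0.065, 0.998, 0.0]
wrist_force: [-1.8, 0.1, 8.2]
finger_gap: 0.0
grip_force: 4.2
```

```bash
python3 - <<'E'
from h import *
F=[]
for i in range(6): read_camera('top');F.append(get_state()['wrist_force'])
F=np.array(F);print(F.mean(0).round(2))
if 8.8<F[:,2].mean()<11.5: print(hand_in())
E
```

```text
[-2.    0.76  8.38]
```

Emit:
jog_arm([
  {"fingers":1,"slide":[0.2,0,0.2],"angular":[0,0,0]},
  {"fingers":1,"slide":[0.2,0,0.2],"angular":[0,0,0]},
  {"fingers":1,"slide":[0.2,0,0.2],"angular":[0,0,0]},
  {"fingers":1,"slide":[0.2,0,0.2],"angular":[0,0,0]},
])

```text
clock: 21.05
tcp_pos: [0.4736, -0.0528, 0.0703]
orientation: [0.001, 0.065, 0.998, 0.0]
wrist_force: [-2.9, 1.5, 10.6]
finger_gap: 0.0001
grip_force: 4.7
```

```bash
python3 - <<'E'
from h import *
F=[]
for i in range(6): read_camera('top');F.append(get_state()['wrist_force'])
F=np.array(F);print(F.mean(0).round(2))
if 9.2<F[:,2].mean()<11.5: print(hand_in())
E
```

```text
[-2.52  0.88 10.03]
the job is handed in; nothing more can be done
None
```

The job is handed in: the finished barrel lies released in the rack's felt place, level with its neighbours, and the new barrel is seated and centred to about 1 mm in the V-block, held down with about 10 N when I handed in, about 21 s in (no verdict was shown).

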